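# Take the long probe from its case and stand it in the beaker

### The job

Three measuring probes are pressed upright into the foam of the open instrument case. Pull out the long one, the one that stands up highest from the foam, and stand it sensing end down in the larger glass beaker on the bench, lowering it in gently rather than letting it drop. Leave the other two probes seated in the foam and the beaker standing upright.

Things in the scene. Friction and masses are not known exactly. Their poses are not given: they have to be found in the camera images.
- long_probe: The long probe, upright, 160 mm long, about 80 g. Origin: centre of its sensing (lower) end, z up along it. Steel shaft 16 mm in diameter to 96 mm, slim round black handle 22 mm in diameter from 96 to 150 mm, 12 mm steel stud to 160 mm. Sunk 85 mm in the foam, 75 mm stands out. Friction of the foam alone holds it: about 6 to 14 N straight up; small twists of the handle on the way are fine.
- knob_probe: A short probe to leave in the case: same shaft, with a wide round black knob, 34 mm in diameter, 22 mm high, whose top is 32 mm above the foam. Origin: centre of its lower end, z up. The case (grey foam in an aluminium shell 124 x 250 mm, 95 mm high to the flush foam top, fixed) has three equal cutouts 65 mm apart in one straight row; any probe may be in any of them.
- bar_probe: The other short probe to leave in the case: same shaft, with a flat black bar, 36 x 14 mm and 24 mm high, whose top is 34 mm above the foam; the bar runs along the row of cutouts (its own y). Origin: centre of its lower end, z up. All three probes' lower ends are 10 mm above the bench while seated.
- beaker: The larger of two loose glass beakers, empty and open, 75 mm wide (81 mm over the spout), 95 mm high, inside about 64 mm wide, floor 3 mm thick. Origin: centre of its underside on the bench, z up. The smaller beaker (55 mm wide, 70 mm high) stands further to the robot's right and is not used.
Things that resemble listed ones, but are neither listed nor needed, are in the scene too. Leave any turquoise look-alike of the long_probe alone.

How it is judged:
By the outcome, as a careful person would: the job done as asked, in the order asked, and still so for the second after the job is handed in, with the robot touching nothing.
It also fails if it takes over 51 s, if anything falls off the work surface, if the arm or the gripper's body presses on something with over 40 N, if the wrist force passes 120 N, or if a joint passes its speed limit or range.

### The arm

A 6-joint arm with a two-finger parallel gripper is mounted at the origin on a cart in front of the work surface, level with it; the furniture and walls round the work are solid. World frame = base frame: x ahead of the robot, y to its left, z up, the work surface at z = 0. Lengths are in mm, angles in rad, forces in N, time in s.
With the tool pointing down it reaches from about 275 to 750 mm from the base axis. Payload 10.2 kg.
Tool frame: the origin (TCP) lies between the finger pads; the fingertips stand 17 mm ahead of it and the grasp point (between the pads) lies 2 mm behind it; y points along the fingers, x is the direction in which the jaws open and shut, and the axes are right-handed (so a half turn about y gives the same grasp; the last joint's range is limited). The gripper opens to 85 mm and grips with 20 to 120 N. Pads are 22 mm wide; open, the fingers measure 114 mm over their backs; the gripper's body (76 mm by 85 mm) begins 54 mm behind the grasp point. The pads swing forward as they close: fully open they stand 13 mm farther back than shut.
Start: joints at [-1.364, 0.313, 1.498, -0, 1.331, -0.223], TCP at [218.75, -477.263, 248.294] pointing down, gripper open.
Joint ranges: [-2.94, 2.94], [-0.97, 2.17], [0.19, 2.56], [-1.23, 4.37], [0.02, 3.11], [-2.88, 2.88]. Speed limits (rad/s): [2.39, 2.39, 3.01, 3.14, 3.14, 3.14].

### API

Orientations are given as a unit quaternion [w, x, y, z].
In Python, from rig import ctrl gives the robot as it stands.
- The arm moves only by the tool jog_arm, never from a script. Its argument "targets" is a list of rows, each an object with "offset": the shift along the tool's x, y, z in m, a list of three; "yaw": the turn about the tool's y in rad. In form: [{"offset": [dx, dy, dz], "yaw": yaw}, ...]. A call has 1 to 12 rows; each row is the pose to reach, as a shift and turn from the pose measured when the call began, along the tool's axes at that moment; what a row does not reach only later rows make up. A row lasts 1/12 s, in which the tool goes at most 41.7 mm and 7.16 degrees, less where a joint would pass 70% of its speed; a pose out of reach is approached as far as the arm can. A call with a gripper value outside its range is refused whole. "fingers" is the finger opening in m, from 0 to 0.0854, set as the call begins (left out, the last holds). The fingers move at their own pace and stop on an object; "grip_force" is the grip in N (left out, the last holds). Time passes only in rows, so rows that repeat a pose let the fingers close. It gives the time, the measured TCP pose, the force and the opening at its end, in the units of the state.
- ctrl.sense(): the state, without advancing time (a new reading comes with each control period).
- ctrl.capture(name): name is "scene" or "top" or "wrist"; returns a dict with "img" (420x560x3 uint8, red, green, blue), "intrinsics" (3x3 intrinsics, pixels), "T" (4x4, takes a point from camera to world coordinates); the wrist camera has in their place "mount" (4x4, takes a point from camera to tool coordinates, whose origin is the TCP and whose axes are the tool frame's). Camera axes: x right, y up, looking along -z (the intrinsics and any distortion apply to the point x, -y, -z); pixel columns grow to the right and rows downward; lengths in mm; the calibration is good to about 2 mm. A picture is of the moment at which its call begins: read the wrist's pose just before it. There is no depth.
- ctrl.finish_job(): hands the job in, once; it reports no verdict.
Trained networks look in the newest picture that a camera, given by its name, has taken for a name from the list of things; names that differ only in an ending like _2 or _b are one class to them, and where a whole thing is asked for, a point or a joint stands for the part that bears it (a point fixed in the world has none). Each returns a list of dicts, best first, with "score" (0 to 1); they miss things now and then, are a little off and sometimes report something else, mostly with a low value. They report only what shows in the picture. A call takes as long as a camera call. They do not tell look-alikes from the thing itself.
- ctrl.boxes_of(camera, target): "box" ([left, top, right, bottom] in pixels, round what is visible of it).
- ctrl.regions_of(camera, target): "region" (420x560 bool, what is visible of it) and "box" ([left, top, right, bottom] in pixels, round what is visible of it).
The state is a dict: "time_s": time; "joints": joint angles; "dq": joint speeds; "tau": joint torques, N m; "eef_pos": TCP position; "ee_rot": TCP orientation; "force": force on the tool from outside, world axes, zero at the start; "wrist_torque": the same for the moment, N m; "grip_width": opening from 0.0 (shut) to 1.0 (fully open).
Only numpy, scipy, OpenCV 4.12 (cv2) and the standard library are available. Lean on these libraries where they do the work, as an engineer would, in place of code of your own. Each camera call takes 0.05 s, during which the arm holds its last target.

## Working session

There is one attempt and no reset: what is moved stays moved. The work goes in short steps, Python scripts to look and compute and a tool call to move; the robot and the scene stay as the last step left them, time stands still between calls to the robot, and variables do not carry over. Pictures are saved under pics/ and viewed, and the job is handed in when it is done.

Besides the shell and the picture viewer there is one more tool, called after "Request:" as name(argument=value, ...) on one line, values as JSON. jog_arm: Moves the arm, as the interface text tells. Its arguments: {"type":"object","properties":{"targets":{"type":"array"},"fingers":{"type":"number"},"grip_force":{"type":"number"}},"required":["targets"]}

```bash
ls; mkdir -p pics; python3 - <<'E'
from rig import ctrl
import cv2
s=ctrl.sense();print(s)
for n in ["scene","top","wrist"]:
    c=ctrl.capture(n);cv2.imwrite(f"pics/{n}0.png",c["img"][:,:,::-1])
    print(n,c["intrinsics"],c.get("T",c.get("mount")), [k for k in c])
    for t in ["long_probe","knob_probe","bar_probe","beaker"]:
        print(t,[(d["box"],round(d["score"],2)) for d in ctrl.boxes_of(n,t)])
E
```

```text
pics
{'time_s': 0.0, 'joints': array([-1.36440750e+00,  3.13427895e-01,  1.49844671e+00,  2.18776834e-05,
        1.33101340e+00, -2.23398271e-01]), 'dq': array([-0.00025307,  0.00034823, -0.00069231,  0.00028947,  0.00104034,
        0.00252622]), 'tau': array([-3.56035940e-03, -4.12275660e+01, -2.59746069e+01, -3.45626195e-04,
        4.23746940e-03,  4.87172457e-06]), 'eef_pos': array([ 218.69920251, -477.01323767,  247.74275596]), 'ee_rot': array([ 0.59545199, -0.5947883 ,  0.38219502, -0.38156359]), 'force': array([ 0.45337791, -0.37052622, -0.33068448]), 'wrist_torque': array([-0.00032452,  0.03172348, -0.03090107]), 'grip_width': 0.9999790033805523}
scene [[480.83267114   0.         279.38235563]
 [  0.         480.83267114 211.89076095]
 [  0.           0.           1.        ]] [[-7.00827671e-01  5.20552479e-01 -4.87714765e-01  7.34106043e+01]
 [-7.13071545e-01 -5.29668221e-01  4.59326188e-01  4.41557567e+02]
 [-1.92236264e-02  6.69684024e-01  7.42397306e-01  8.29661633e+02]
 [ 0.00000000e+00  0.00000000e+00  0.00000000e+00  1.00000000e+00]] ['img', 'intrinsics', 'T']
long_p
[... 861 characters left out ...]
3, 214.6, 244.7, 227.7], 0.49), ([161.8, 154.2, 180.1, 174.8], 0.49), ([148.2, 217.1, 170.0, 225.2], 0.45)]
knob_probe [([206.0, 220.8, 219.3, 234.2], 0.45)]
bar_probe []
beaker [([341.1, 230.8, 378.5, 264.1], 0.64)]
wrist [[336.82020699   0.         272.3472299 ]
 [  0.         336.82020699 207.00297962]
 [  0.           0.           1.        ]] [[ 9.99998876e-01  7.85295366e-05 -1.49747530e-03  5.44905690e-01]
 [-1.44555018e-03  3.16020421e-01 -9.48751287e-01 -1.25953933e+02]
 [ 3.98727777e-04  9.48752385e-01  3.16020179e-01  8.19695180e+01]
 [ 0.00000000e+00  0.00000000e+00  0.00000000e+00  1.00000000e+00]] ['img', 'intrinsics', 'mount']
long_probe []
knob_probe []
bar_probe []
beaker []
```

View pics/scene0.png

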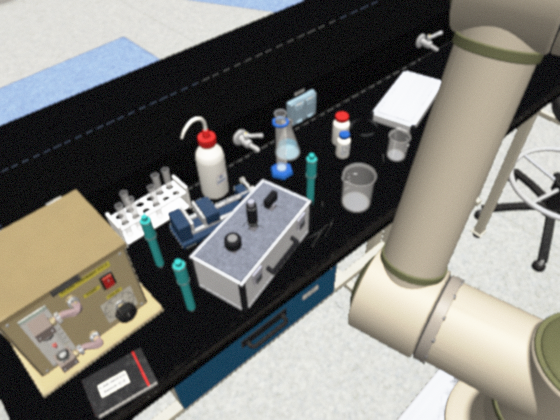

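View pics/top0.png

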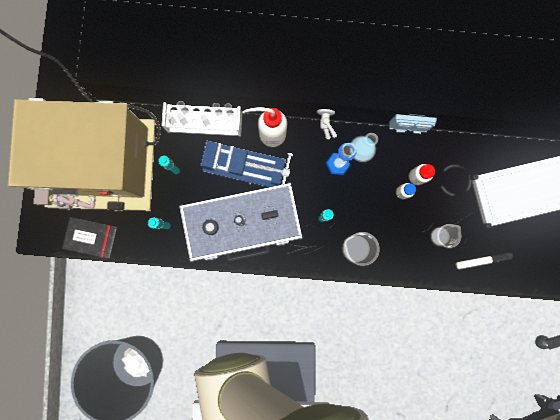

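View pics/wrist0.png

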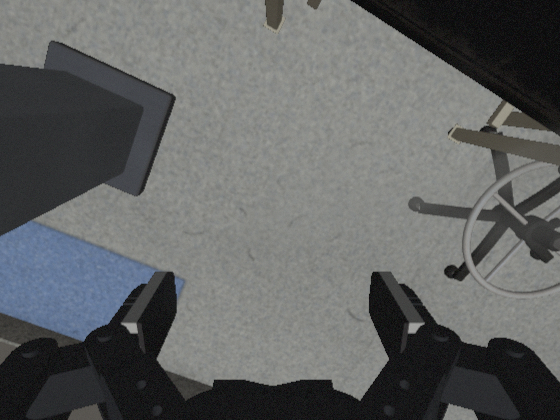

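```bash
python3 - <<'E'
import cv2
a=cv2.imread("pics/scene0.png")[140:330,120:390];cv2.imwrite("pics/scene0z.png",cv2.resize(a,None,fx=2.9,fy=2.9,interpolation=3))
a=cv2.imread("pics/top0.png")[130:290,130:400];cv2.imwrite("pics/top0z.png",cv2.resize(a,None,fx=2.9,fy=2.9,interpolation=3))
E
```

```text
(no output)
```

View pics/scene0z.png

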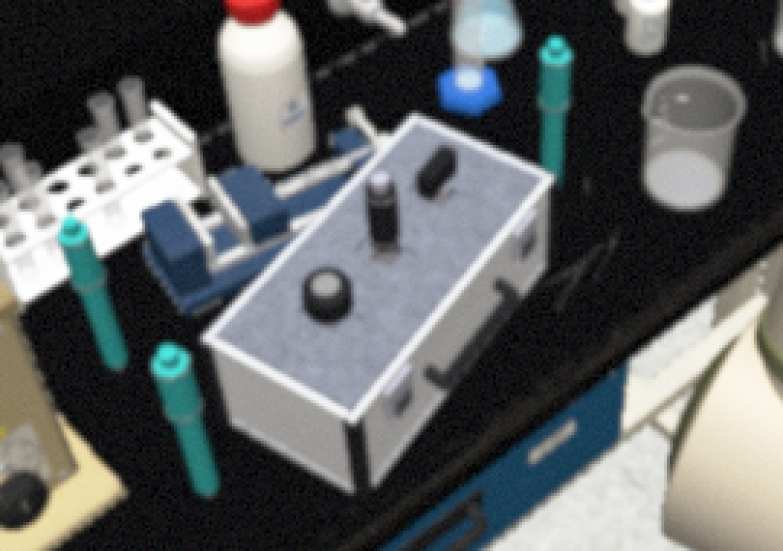

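View pics/top0z.png

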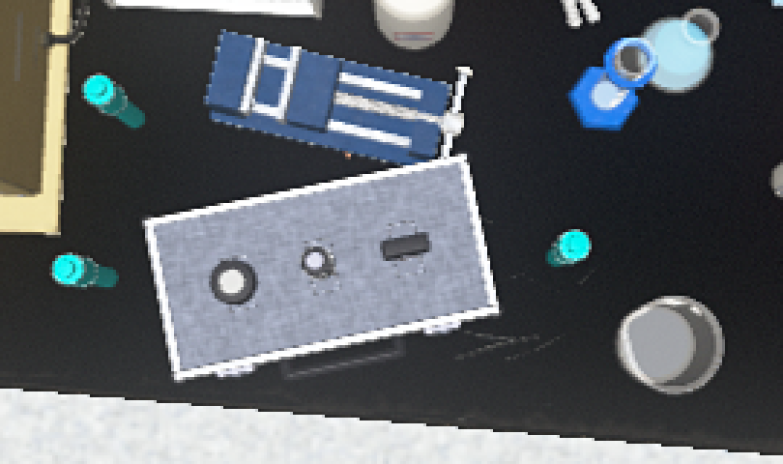

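The long probe is the middle one. Its stud top is at about (239,219) in top and (251,201) in scene. The turquoise probes are look-alikes, and one of them stands between the case and the beaker. Next I measure.

```bash
cat > h.py <<'E'
import numpy as np, cv2
from rig import ctrl
def ray(c,uv,T=None):
    K=c["intrinsics"];T=c["T"] if T is None else T
    d=np.linalg.inv(K)@np.array([uv[0],uv[1],1.]);d=np.array([d[0],-d[1],-d[2]])
    return T[:3,3],T[:3,:3]@d/np.linalg.norm(d)
def atz(c,uv,z,T=None):
    o,d=ray(c,uv,T);return o+d*(z-o[2])/d[2]
def tri(r1,r2):
    (o1,d1),(o2,d2)=r1,r2
    s=np.linalg.lstsq(np.stack([d1,-d2],1),o2-o1,rcond=None)[0]
    a=o1+d1*s[0];b=o2+d2*s[1];return (a+b)/2,np.linalg.norm(a-b)
def quatR(q):
    from scipy.spatial.transform import Rotation as R
    return R.from_quat([q[1],q[2],q[3],q[0]]).as_matrix()
E
python3 - <<'E'
from h import *
np.set_printoptions(precision=1,suppress=True)
t=ctrl.capture("top");s=ctrl.capture("scene")
zt=lambda u,v:(130+u/2.9-.3,130+v/2.9-.3)
zs=lambda u,v:(120+u/2.9-.3,140+v/2.9-.3)
print("long top tri",tri(ray(t,zt(317,259)),ray(s,zs(380,178))), "z170",atz(t,zt(317,259),170),atz(s,zs(380,178),170))
print("knob",atz(t,zt(233,281),127),atz(s,zs(327,282),127))
print("bar",atz(t,zt(405,246),129),atz(s,zs(438,163),129))
print("turq",[ (tri(ray(t,zt(*a)),ray(s,zs(*b)))) for a,b in [((575,245),(557,43)),((69,268),(171,350)),((98,88),(70,222))]])
for uv in [(147,220),(464,157),(496,311),(177,378)]: print("case corner",atz(t,zt(*uv),95))
for n,c in (("top",t),("scene",s)):
  for d in ctrl.regions_of(n,"beaker"):
    r=d["region"];ys,xs=np.nonzero(r);print(n,d["box"],d["score"],xs.mean(),ys.mean())
# rim ellipse guesses
print("beaker rim top cam z95: L,R,T,B",[atz(t,zt(*p),95) for p in [(617,343),(724,343),(670,295),(670,393)]])
print("scene rim",[atz(s,zs(*p),95) for p in [(643,100),(745,100),(694,67),(694,130)]])
st=ctrl.sense();print(quatR(st["ee_rot"]))
E
```

```text
long top tri (array([569.1,  50.5, 165.9]), np.float64(2.706519589067344)) z170 [569.8  51.3 170. ] [565.   52.1 170. ]
knob [554.9 115.4 127. ] [552.8 113.4 127. ]
bar [582.8 -10.4 129. ] [577.3 -10.2 129. ]
turq [(array([ 582.4, -133.6,  159.1]), np.float64(3.574144565809789)), (array([560.3, 228.1, 156.7]), np.float64(2.1850734297012)), (array([690.8, 212.3, 156.3]), np.float64(1.505540394637196))]
case corner [601.3 185.8  95. ]
case corner [653.8 -53.8  95. ]
case corner [537.  -79.8  95. ]
case corner [482.5 159.4  95. ]
top [341.5, 231.2, 382.5, 261.5] 0.59 361.2276923076923 248.67179487179487
scene [340.6, 163.2, 378.8, 213.1] 0.66 357.3564285714286 186.32071428571427
beaker rim top cam z95: L,R,T,B [array([ 514.5, -171.6,   95. ]), array([ 515.9, -252.6,   95. ]), array([ 551.4, -211.6,   95. ]), array([ 477.6, -211.9,   95. ])]
scene rim [array([ 538.3, -187.5,   95. ]), array([ 483.1, -241.5,   95. ]), array([ 534.2, -243.5,   95. ]), array([ 490.1, -189.3,   95. ])]
[[ 0.4  0.   0.9]
 [-0.9  0.   0.4]
 [-0.  -1.   0. ]]
```

```bash
cat >> h.py <<'E'
def plan(xyz,ang=None):
    """offset (m) in tool axes + yaw to reach TCP xyz with tool x at world angle ang(rad)"""
    st=ctrl.sense();R=quatR(st["ee_rot"]);p=st["eef_pos"]
    off=R.T@(np.array(xyz)-p)/1000
    a=np.arctan2(R[1,0],R[0,0]);y=None
    if ang is not None:
        dw=(ang-a+np.pi)%(2*np.pi)-np.pi; y=-dw
    print("t",st["time_s"],"pos",p,"ang",a,"off",np.round(off,4),"yaw",y,"j6",st["joints"][5],"F",st["force"],"g",st["grip_width"])
E
python3 -c "
from h import *
plan([568,52,260],np.arctan2(.214,.977))"
```

```text
t 0.95 pos [ 218.76278755 -477.25674654  248.30284275] ang -1.1409741558057969 off [-0.3356 -0.0117  0.538 ] yaw -1.356606564000379 j6 -0.2234067587936369 F [-0.42128757  0.16311481 -0.86807975] g 0.9984361121660456
```

Request:
jog_arm(targets=[{"offset":[-0.3356,-0.0117,0.538],"yaw":-1.3566},{"offset":[-0.3356,-0.0117,0.538],"yaw":-1.3566},{"offset":[-0.3356,-0.0117,0.538],"yaw":-1.3566},{"offset":[-0.3356,-0.0117,0.538],"yaw":-1.3566},{"offset":[-0.3356,-0.0117,0.538],"yaw":-1.3566},{"offset":[-0.3356,-0.0117,0.538],"yaw":-1.3566},{"offset":[-0.3356,-0.0117,0.538],"yaw":-1.3566},{"offset":[-0.3356,-0.0117,0.538],"yaw":-1.3566},{"offset":[-0.3356,-0.0117,0.538],"yaw":-1.3566},{"offset":[-0.3356,-0.0117,0.538],"yaw":-1.3566},{"offset":[-0.3356,-0.0117,0.538],"yaw":-1.3566},{"offset":[-0.3356,-0.0117,0.538],"yaw":-1.3566}])

```text
time_s: 1.95
eef_pos: [494.8, -57.9, 257.8]
ee_rot: [-0.703, 0.703, 0.078, -0.078]
force: [0.9, -1.6, 0.4]
grip_width: 1.0
```

```bash
python3 -c "
from h import *
plan([568,52,260],np.arctan2(.214,.977))"
```

```text
t 1.95 pos [494.8468193  -57.89163105 257.77580863] ang 0.22150291565357308 off [ 0.0955 -0.0022  0.0911] yaw 0.005870507458991092 j6 -0.5735254971874766 F [ 0.92184301 -1.57762365  0.42824819] g 0.9997309155347291
```

Request:
jog_arm(targets=[{"offset":[0.0955,-0.0022,0.0911],"yaw":0.006},{"offset":[0.0955,-0.0022,0.0911],"yaw":0.006},{"offset":[0.0955,-0.0022,0.0911],"yaw":0.006},{"offset":[0.0955,-0.0022,0.0911],"yaw":0.006},{"offset":[0.0955,-0.0022,0.0911],"yaw":0.006},{"offset":[0.0955,-0.0022,0.0911],"yaw":0.006},{"offset":[0.0955,-0.0022,0.0911],"yaw":0.006}])

```text
time_s: 2.53
eef_pos: [567.6, 50.8, 260.0]
ee_rot: [-0.703, 0.703, 0.076, -0.076]
force: [0.8, -0.6, 0.1]
grip_width: 0.999
```

```bash
python3 - <<'E'
from h import *
plan([568,52,140],np.arctan2(.214,.977))
c=ctrl.capture("wrist");cv2.imwrite("pics/w1.png",c["img"][:,:,::-1])
for t in ["long_probe","knob_probe","bar_probe"]:
  print(t,[(d["box"],round(d["score"],2)) for d in ctrl.boxes_of("wrist",t)])
E
```

```text
t 2.5333 pos [567.56110146  50.84047098 260.01024998] ang 0.2143854531544506 off [0.0007 0.12   0.0011] yaw -0.0012469550401315033 j6 -0.3302944860324767 F [ 0.75056916 -0.57533107  0.11460521] g 0.9993167652580764
long_probe [([236.2, 309.6, 260.1, 380.2], 0.85), ([266.4, 242.1, 279.8, 291.1], 0.71), ([420.8, 0.1, 543.2, 52.0], 0.58), ([258.8, 179.8, 288.5, 227.1], 0.57)]
knob_probe [([249.4, 95.1, 295.1, 139.0], 0.88), ([160.1, 326.1, 215.5, 399.0], 0.24)]
bar_probe []
```

View pics/w1.png

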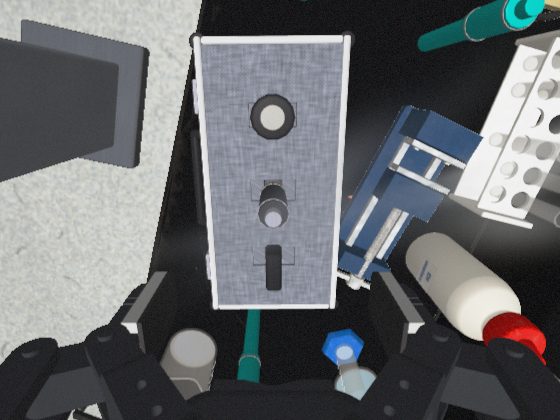

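The long probe's stud is at (273,218) in the wrist view. The row runs vertically in the image, square to the jaw axis, which is what I want.

```bash
python3 - <<'E'
from h import *
np.set_printoptions(precision=1,suppress=True)
st=ctrl.sense();c=ctrl.capture("wrist");T=np.eye(4);T[:3,:3]=quatR(st["ee_rot"]);T[:3,3]=st["eef_pos"];T=T@c["mount"]
print("stud",atz(c,(273,218),170,T),"knob",atz(c,(272,117),127,T),"bar",atz(c,(274,261),129,T),"base foam",atz(c,(273,185),95,T))
for uv in [(203,39),(349,39),(334,305),(217,305)]: print(atz(c,uv,95,T))
E
```

```text
stud [569.1  51.8 170. ] knob [554.7 114.4 127. ] bar [581.6  -1.  129. ] base foam [568.5  55.3  95. ]
[489.9 158.6  95. ]
[601.4 182.9  95. ]
[655.4 -53.8  95. ]
[539.9 -78.9  95. ]
```

Request:
jog_arm(targets=[{"offset":[0.0014,0.035,0.001],"yaw":0},{"offset":[0.0014,0.07,0.001],"yaw":0},{"offset":[0.0014,0.1,0.001],"yaw":0},{"offset":[0.0014,0.115,0.001],"yaw":0},{"offset":[0.0014,0.12,0.001],"yaw":0},{"offset":[0.0014,0.12,0.001],"yaw":0},{"offset":[0.0014,0.12,0.001],"yaw":0}])

```text
time_s: 3.37
eef_pos: [569.6, 52.1, 141.4]
ee_rot: [-0.703, 0.703, 0.076, -0.075]
force: [0.0, 0.1, 0.8]
grip_width: 1.001
```

Request:
jog_arm(targets=[{"offset":[0,0,0],"yaw":0},{"offset":[0,0,0],"yaw":0},{"offset":[0,0,0],"yaw":0},{"offset":[0,0,0],"yaw":0},{"offset":[0,0,0],"yaw":0},{"offset":[0,0,0],"yaw":0},{"offset":[0,0,0],"yaw":0},{"offset":[0,0,0],"yaw":0},{"offset":[0,0,0],"yaw":0},{"offset":[0,0,0],"yaw":0}], fingers=0.0, grip_force=50)

```text
time_s: 4.2
eef_pos: [569.6, 52.1, 141.8]
ee_rot: [-0.703, 0.703, 0.076, -0.075]
force: [-2.0, -0.6, 5.1]
grip_width: 0.246
```

```bash
python3 - <<'E'
from h import *
plan([568,52,250])
c=ctrl.capture("wrist");cv2.imwrite("pics/w2.png",c["img"][:,:,::-1])
E
```

```text
t 4.2 pos [569.60743429  52.10127865 141.79912204] ang 0.2140188684802776 off [-1.300e-03 -1.082e-01  1.000e-04] yaw None j6 -0.3272739413738768 F [-1.9967072  -0.6297138   5.12516557] g 0.24625032601654692
```

View pics/w2.png

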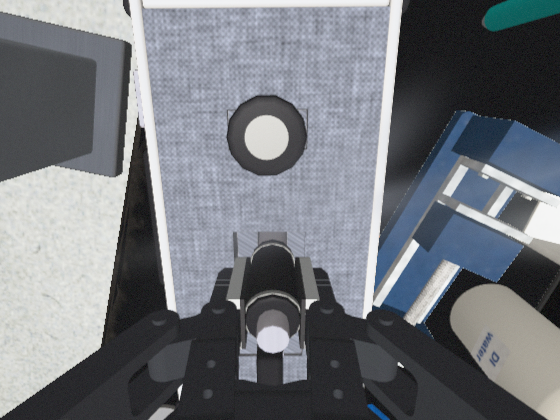

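The handle is gripped: the opening is about 21 mm, and the stud shows at (272,335) between the pads. I pull straight up.

Request:
jog_arm(targets=[{"offset":[0,-0.005,0],"yaw":0},{"offset":[0,-0.012,0],"yaw":0},{"offset":[0,-0.02,0],"yaw":0},{"offset":[0,-0.03,0],"yaw":0},{"offset":[0,-0.04,0],"yaw":0},{"offset":[0,-0.05,0],"yaw":0},{"offset":[0,-0.06,0],"yaw":0},{"offset":[0,-0.07,0],"yaw":0},{"offset":[0,-0.08,0],"yaw":0},{"offset":[0,-0.095,0],"yaw":0},{"offset":[0,-0.11,0],"yaw":0},{"offset":[0,-0.125,0],"yaw":0}])

```text
time_s: 5.25
eef_pos: [570.1, 52.2, 269.9]
ee_rot: [-0.702, 0.704, 0.078, -0.073]
force: [0.5, 0.2, -1.3]
grip_width: 0.245
```

Request:
jog_arm(targets=[{"offset":[0,-0.02,0],"yaw":0},{"offset":[0,-0.04,0],"yaw":0},{"offset":[0,-0.06,0],"yaw":0},{"offset":[0,-0.065,0],"yaw":0},{"offset":[0,-0.065,0],"yaw":0}])

```text
time_s: 5.67
eef_pos: [570.2, 52.2, 337.6]
ee_rot: [-0.702, 0.704, 0.08, -0.071]
force: [-0.5, 0.5, -1.2]
grip_width: 0.239
```

```bash
python3 - <<'E'
from h import *
plan([515,-212,330])
for n in ["scene","top","wrist"]:
  c=ctrl.capture(n);cv2.imwrite(f"pics/{n}3.png",c["img"][:,:,::-1])
  if n!="wrist": print([(d["box"],round(d["score"],2)) for d in ctrl.boxes_of(n,"beaker")])
a=cv2.imread("pics/scene3.png")[100:290,120:390];b=cv2.imread("pics/top3.png")[130:290,130:400]
cv2.imwrite("pics/s3z.png",cv2.resize(a,None,fx=2.9,fy=2.9,interpolation=3));cv2.imwrite("pics/t3z.png",cv2.resize(b,None,fx=2.9,fy=2.9,interpolation=3))
E
```

```text
t 5.6667 pos [570.24268448  52.20621819 337.59551576] ang 0.214051121555616 off [-0.1102  0.0072 -0.2464] yaw None j6 -0.3272928683373755 F [-0.53077565  0.45460772 -1.16276969] g 0.2394181770012736
[([262.9, 190.9, 278.3, 210.8], 0.29)]
[([339.8, 232.1, 378.6, 264.6], 0.8)]
```

View pics/s3z.png

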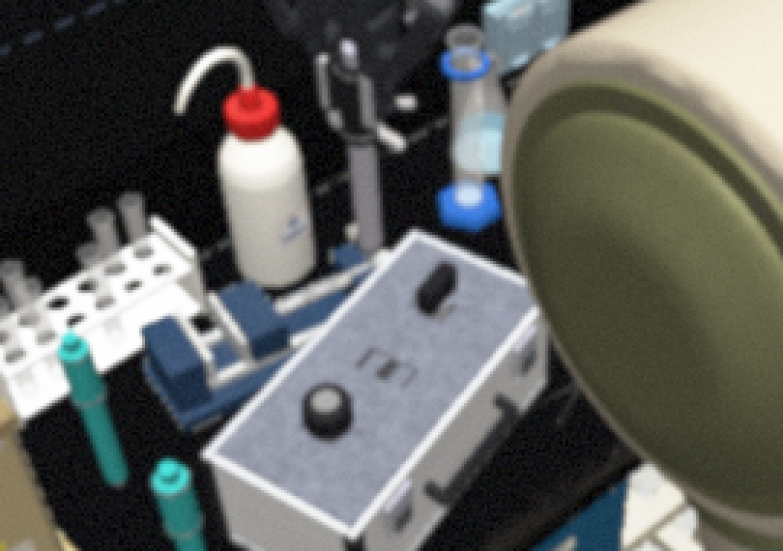

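View pics/t3z.png

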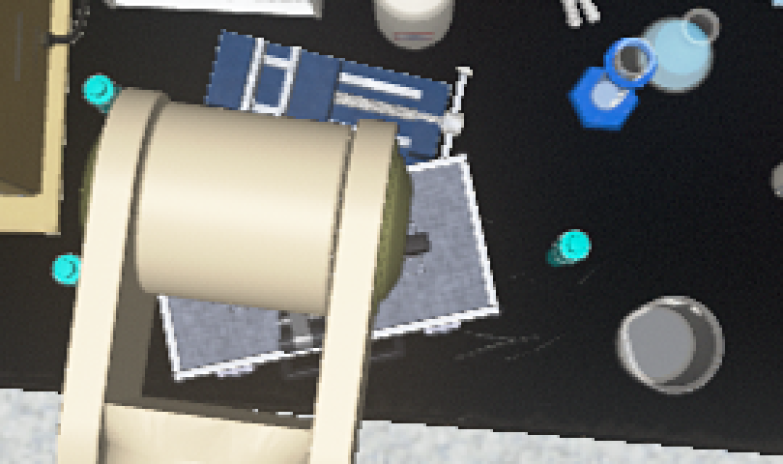

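View pics/wrist3.png

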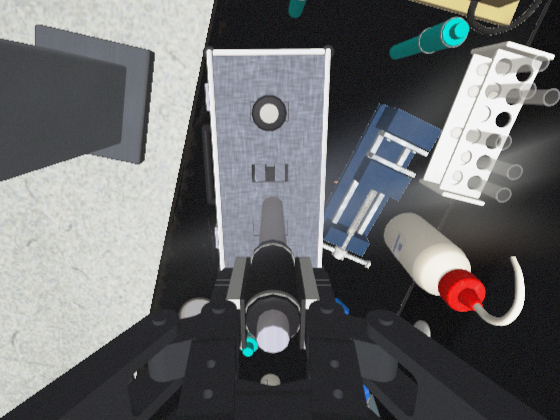

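The probe is clear, with its tip at about z 205, and both short probes are still seated. Next I refine the beaker centre from the top view (rim centre about (361,248)).

```bash
python3 - <<'E'
from h import *
np.set_printoptions(precision=1,suppress=True)
t=ctrl.capture("top")
a=t["img"][220:275,330:390][:,:,::-1];cv2.imwrite("pics/bk.png",cv2.resize(a,None,fx=10,fy=10,interpolation=3))
E
```

```text
(no output)
```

View pics/bk.png

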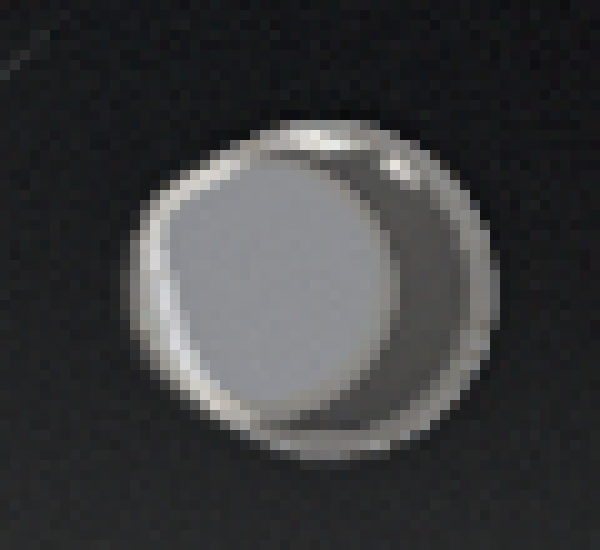

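```bash
python3 - <<'E'
from h import *
np.set_printoptions(precision=1,suppress=True)
t=ctrl.capture("top")
print(atz(t,(362.3,248.5),95),atz(t,(355.9,248),3))
plan([514,-214,337],0.214)
E
```

```text
[ 514.1 -215.2   95. ] [ 515.2 -215.9    3. ]
t 6.0167 pos [569.5  52.2 334.2] ang 0.21400140643947813 off [-0.1 -0.  -0.2] yaw 1.4064394782131728e-06 j6 -0.3273082675800915 F [-0.7 -0.3 -0.5] g 0.2427078401301622
```

```bash
python3 - <<'E'
from h import *
plan([514.5,-215.5,330],0.214)
st=ctrl.sense();print(quatR(st["ee_rot"])[:,1])
E
```

```text
t 6.0167 pos [569.50368948  52.22674029 334.17441465] ang 0.21400140643947813 off [-0.1106  0.004  -0.2499] yaw 1.4064394782131728e-06 j6 -0.3273082675800915 F [-0.65862779 -0.32548408 -0.50024972] g 0.2427078401301622
[ 6.39302175e-03 -7.86183853e-04 -9.99979255e-01]
```

Request:
jog_arm(targets=[{"offset":[-0.011,0.0004,-0.025],"yaw":0},{"offset":[-0.022,0.001,-0.05],"yaw":0},{"offset":[-0.033,0.001,-0.075],"yaw":0},{"offset":[-0.044,0.002,-0.1],"yaw":0},{"offset":[-0.055,0.002,-0.125],"yaw":0},{"offset":[-0.066,0.002,-0.15],"yaw":0},{"offset":[-0.077,0.003,-0.175],"yaw":0},{"offset":[-0.088,0.003,-0.2],"yaw":0},{"offset":[-0.099,0.004,-0.225],"yaw":0},{"offset":[-0.1106,0.004,-0.245],"yaw":0},{"offset":[-0.1106,0.004,-0.2499],"yaw":0},{"offset":[-0.1106,0.004,-0.2499],"yaw":0}])

```text
time_s: 7.02
eef_pos: [514.3, -216.6, 329.5]
ee_rot: [-0.703, 0.703, 0.077, -0.073]
force: [0.7, -0.4, -0.3]
grip_width: 0.246
```

Request:
jog_arm(targets=[{"offset":[0,0,0],"yaw":0},{"offset":[0,0,0],"yaw":0}])

```text
time_s: 7.18
eef_pos: [514.6, -215.7, 329.3]
ee_rot: [-0.703, 0.703, 0.077, -0.073]
force: [0.3, -0.1, -0.8]
grip_width: 0.241
```

```bash
python3 - <<'E'
from h import *
plan([514.5,-215.5,160],0.214)
for n in ["top","scene","wrist"]:
  c=ctrl.capture(n);cv2.imwrite(f"pics/{n}4.png",c["img"][:,:,::-1])
a=cv2.imread("pics/scene4.png")[60:250,250:450];b=cv2.imread("pics/top4.png")[180:300,300:420]
cv2.imwrite("pics/4z.png",np.hstack([cv2.resize(a,(420,400),interpolation=3),cv2.resize(b,(380,400),interpolation=3)]))
E
```

```text
t 7.1833 pos [ 514.58572659 -215.70660862  329.33618549] ang 0.21270266582161873 off [-0.001   0.1693  0.0004] yaw -0.001297334178381071 j6 -0.8211069361602217 F [ 0.31595144 -0.11004997 -0.755242  ] g 0.24097215164859923
```

View pics/4z.png

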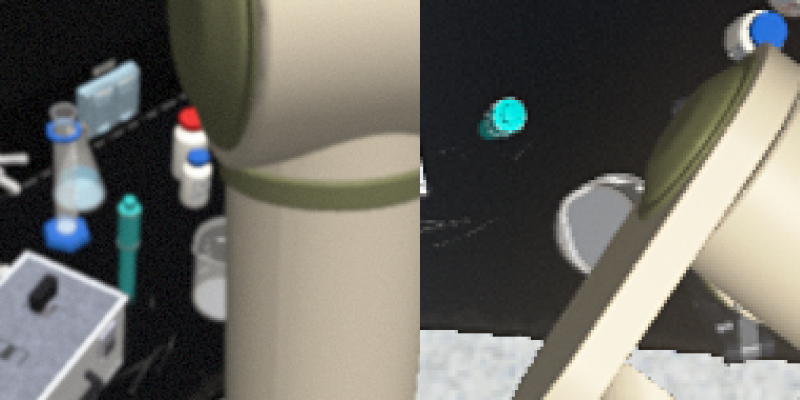

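View pics/wrist4.png

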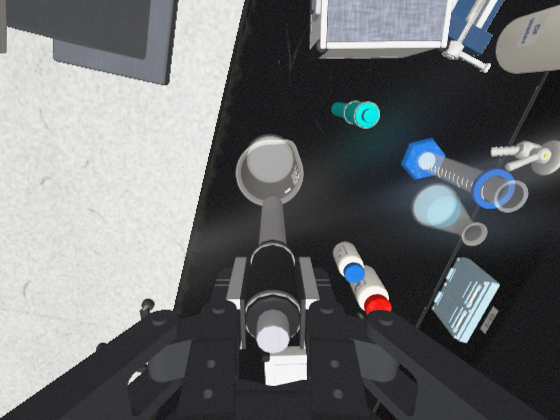

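The wrist view shows the beaker rim at about x 237–303, y 135–205, with the probe tip pointing at it. I check this against the top-view position.

```bash
python3 - <<'E'
from h import *
np.set_printoptions(precision=1,suppress=True)
st=ctrl.sense();c=ctrl.capture("wrist");T=np.eye(4);T[:3,:3]=quatR(st["ee_rot"]);T[:3,3]=st["eef_pos"];T=T@c["mount"]
for uv in [(269.5,172),(236,172),(303,172),(269.5,205)]: print("rim",atz(c,uv,95,T))
print("floor",atz(c,(270,158),3,T))
# probe tip & axis predicted
R=quatR(st["ee_rot"]);tip=st["eef_pos"]+R[:,1]*132
p=np.linalg.inv(T)@np.append(tip,1);K=c["intrinsics"];print("pred tip px",K[0,0]*p[0]/-p[2]+K[0,2],K[1,1]*-p[1]/-p[2]+K[1,2],tip)
a=c["img"][110:300,180:360][:,:,::-1];cv2.imwrite("pics/w4z.png",cv2.resize(a,None,fx=3.1,fy=3.1,interpolation=3))
E
```

```text
rim [ 513.7 -215.7   95. ]
rim [ 478.  -223.4   95. ]
rim [ 549.4 -208.    95. ]
rim [ 521.6 -252.8   95. ]
floor [ 514.4 -216.9    3. ]
pred tip px 271.1585505114924 200.55950406867356 [ 515.4 -215.8  197.6]
```

View pics/w4z.png

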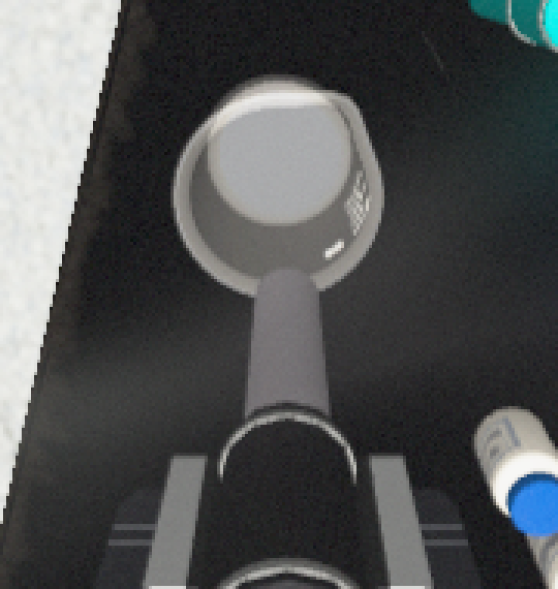

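Request:
jog_arm(targets=[{"offset":[0,0.02,0],"yaw":0},{"offset":[0,0.04,0],"yaw":0},{"offset":[-0.001,0.06,0],"yaw":0},{"offset":[-0.001,0.08,0],"yaw":0},{"offset":[-0.001,0.1,0],"yaw":0},{"offset":[-0.001,0.12,0],"yaw":0},{"offset":[-0.001,0.14,0],"yaw":0},{"offset":[-0.001,0.155,0],"yaw":0},{"offset":[-0.001,0.168,0],"yaw":0},{"offset":[-0.001,0.178,0],"yaw":0},{"offset":[-0.001,0.181,0],"yaw":0},{"offset":[-0.001,0.181,0],"yaw":0}])

```text
time_s: 8.38
eef_pos: [514.6, -215.9, 148.2]
ee_rot: [-0.703, 0.703, 0.077, -0.073]
force: [-0.0, 0.5, -0.3]
grip_width: 0.241
```

```bash
python3 - <<'E'
from h import *
plan([514.5,-215.5,135],0.214)
c=ctrl.capture("wrist");cv2.imwrite("pics/w5.png",c["img"][:,:,::-1])
E
```

```text
t 8.3833 pos [ 514.58880463 -215.8522521   148.20581103] ang 0.21317613781237704 off [-0.0001  0.0132  0.0004] yaw -0.0008238621876230923 j6 -0.8231685795073915 F [-0.00118657  0.51056888 -0.2873437 ] g 0.24105020306587907
```

View pics/w5.png

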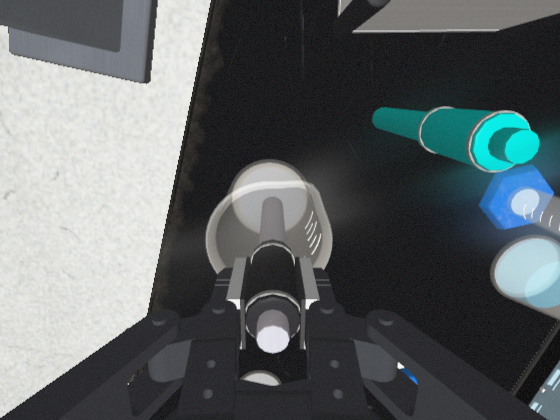

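The probe is inside the beaker and clear of the walls. I lower it slowly until it touches the floor.

Request:
jog_arm(targets=[{"offset":[0,0.002,0],"yaw":0},{"offset":[0,0.004,0],"yaw":0},{"offset":[0,0.006,0],"yaw":0},{"offset":[0,0.008,0],"yaw":0},{"offset":[0,0.0095,0],"yaw":0},{"offset":[0,0.011,0],"yaw":0},{"offset":[0,0.011,0],"yaw":0}])

```text
time_s: 9.02
eef_pos: [514.8, -216.1, 137.6]
ee_rot: [-0.703, 0.703, 0.077, -0.073]
force: [-0.0, -0.6, -1.0]
grip_width: 0.243
```

Request:
jog_arm(targets=[{"offset":[0,0.0005,0],"yaw":0},{"offset":[0,0.001,0],"yaw":0},{"offset":[0,0.0015,0],"yaw":0},{"offset":[0,0.0015,0],"yaw":0}])

```text
time_s: 9.35
eef_pos: [514.8, -216.0, 136.1]
ee_rot: [-0.703, 0.703, 0.077, -0.073]
force: [0.6, 0.3, 0.1]
grip_width: 0.243
```

Request:
jog_arm(targets=[{"offset":[0,0.0005,0],"yaw":0},{"offset":[0,0.001,0],"yaw":0},{"offset":[0,0.001,0],"yaw":0}])

```text
time_s: 9.6
eef_pos: [514.8, -216.0, 135.0]
ee_rot: [-0.703, 0.703, 0.077, -0.073]
force: [-0.9, 0.3, -0.5]
grip_width: 0.244
```

Request:
jog_arm(targets=[{"offset":[0,0.0005,0],"yaw":0},{"offset":[0,0.001,0],"yaw":0},{"offset":[0,0.001,0],"yaw":0}])

```text
time_s: 9.85
eef_pos: [515.0, -216.2, 134.6]
ee_rot: [-0.703, 0.704, 0.077, -0.073]
force: [-1.3, 0.4, 4.2]
grip_width: 0.241
```

The probe touches the floor: about 4 N at z 134.6, where I expected contact at 134.8. I release in stages.

Request:
jog_arm(targets=[{"offset":[0,0,0],"yaw":0},{"offset":[0,0,0],"yaw":0},{"offset":[0,0,0],"yaw":0}], fingers=0.026, grip_force=20)

```text
time_s: 10.1
eef_pos: [515.0, -216.2, 134.5]
ee_rot: [-0.703, 0.704, 0.077, -0.073]
force: [0.1, 0.6, 0.5]
grip_width: 0.307
```

Request:
jog_arm(targets=[{"offset":[0,0,0],"yaw":0},{"offset":[0,0,0],"yaw":0},{"offset":[0,0,0],"yaw":0}], fingers=0.03)

```text
time_s: 10.35
eef_pos: [514.9, -216.2, 134.5]
ee_rot: [-0.703, 0.704, 0.077, -0.073]
force: [0.5, 0.2, -0.7]
grip_width: 0.355
```

```bash
python3 - <<'E'
from h import *
plan([514.5,-215.5,135],0.214)
c=ctrl.capture("wrist");cv2.imwrite("pics/w6.png",c["img"][:,:,::-1])
E
```

```text
t 10.35 pos [ 514.93639208 -216.19377114  134.45377791] ang 0.2131174516046555 off [-0.0003 -0.0005  0.0008] yaw -0.0008825483953445179 j6 -0.8232131199136363 F [ 0.54379618  0.22373575 -0.70189332] g 0.3547901084605336
```

View pics/w6.png

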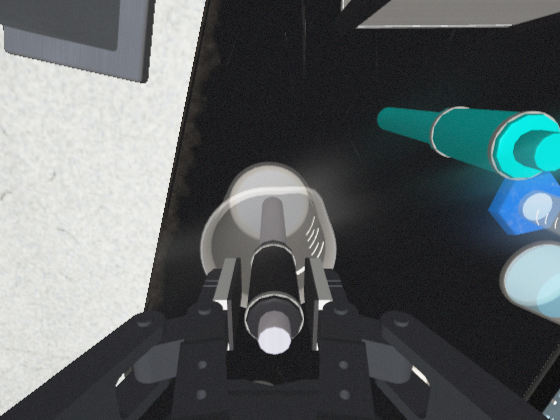

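The probe stands on its own. I open further and go straight up.

Request:
jog_arm(targets=[{"offset":[0,0,0],"yaw":0},{"offset":[0,0,0],"yaw":0},{"offset":[0,0,0],"yaw":0},{"offset":[0,0,0],"yaw":0},{"offset":[0,0,0],"yaw":0},{"offset":[0,0,0],"yaw":0}], fingers=0.06)

```text
time_s: 10.9
eef_pos: [515.0, -216.2, 134.5]
ee_rot: [-0.703, 0.704, 0.077, -0.073]
force: [0.2, 0.1, -0.2]
grip_width: 0.706
```

Request:
jog_arm(targets=[{"offset":[0,-0.01,0],"yaw":0},{"offset":[0,-0.025,0],"yaw":0},{"offset":[0,-0.045,0],"yaw":0},{"offset":[0,-0.065,0],"yaw":0},{"offset":[0,-0.085,0],"yaw":0},{"offset":[0,-0.105,0],"yaw":0},{"offset":[0,-0.125,0],"yaw":0},{"offset":[0,-0.14,0],"yaw":0},{"offset":[0,-0.15,0],"yaw":0},{"offset":[0,-0.15,0],"yaw":0}])

```text
time_s: 11.73
eef_pos: [514.4, -216.3, 287.0]
ee_rot: [-0.702, 0.705, 0.078, -0.072]
force: [0.1, -0.2, -0.4]
grip_width: 0.706
```

Request:
jog_arm(targets=[{"offset":[0,0,-0.025],"yaw":0},{"offset":[0,0,-0.05],"yaw":0},{"offset":[0,0,-0.075],"yaw":0},{"offset":[0,0,-0.1],"yaw":0},{"offset":[0,0,-0.125],"yaw":0},{"offset":[0,0,-0.15],"yaw":0},{"offset":[0,0,-0.15],"yaw":0}])

```text
time_s: 12.32
eef_pos: [545.7, -366.5, 285.3]
ee_rot: [-0.702, 0.704, 0.077, -0.072]
force: [-0.1, 0.1, -1.8]
grip_width: 0.703
```

```bash
python3 - <<'E'
from h import *
plan([514.5,-215.5,135],0.214)
for n in ["top","scene","wrist"]:
  c=ctrl.capture(n);cv2.imwrite(f"pics/{n}7.png",c["img"][:,:,::-1])
a=cv2.imread("pics/scene7.png")[120:310,190:440];b=cv2.imread("pics/top7.png")[180:300,170:420]
cv2.imwrite("pics/7z.png",np.vstack([cv2.resize(a,(470,350),interpolation=3),cv2.resize(b,(470,230),interpolation=3)]))
E
```

```text
t 12.3167 pos [ 545.65104845 -366.53528601  285.25233664] ang 0.2100368680361069 off [-0.      0.1497  0.1547] yaw -0.003963131963892863 j6 -0.980793972274938 F [-0.14255996  0.11495523 -1.76795444] g 0.7033487909723722
```

View pics/7z.png

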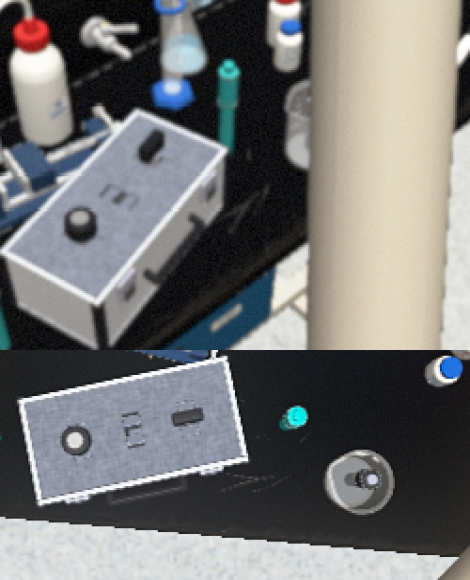

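View pics/wrist7.png

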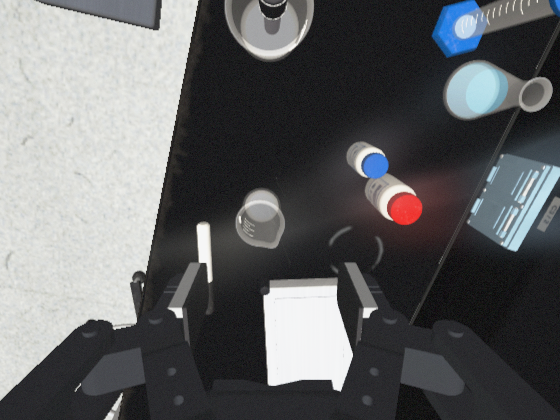

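The probe stands upright in the middle of the upright beaker (top view, stud at about (367,248)). The knob and bar probes are still seated, and the gripper is well clear. I hand the job in.

```bash
python3 -c "
from rig import ctrl
print(ctrl.finish_job())"
```

```text
the job is handed in; nothing more can be done
None
```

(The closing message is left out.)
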